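# Find the tired clip in the test rack

## Task

Each of the three spring clips in the rack holds a card by its end; two grip well, but one has gone weak and lets its card slide at a light pull (under 5 N, where a good clip holds more than 8 N). Tug the cards by their orange tabs straight towards the robot's side to find it, leaving the good clips' cards seated in them; draw the weak clip's card completely out of its clip while that clip still stands in the rack, and leave the card standing in its guide. Then lift the weak clip out and set it down gently in the red tray, with the good clips still in the rack and the other things on the desk left alone.

Things in the scene. Friction and masses are not known exactly. Their poses are not given: they have to be found in the camera images.
- rack: Fixed wooden test rack 190 x 270 mm, board 8 mm thick; origin under its centre, x away from the robot, y left, z up. Three bays at y = +90, 0, -90 mm: a grey pocket at x = +65 mm holds a clip upright (45 mm stops in front, 12 mm rim, 1.5 mm play); from x = -86 to +9 mm a card stands in an aluminium guide (rails 12 mm high, 7 mm apart). Cards pull along -x; clips lift straight up.
- red_tray: Shallow red plastic tray, open on top, 150 x 150 x 22 mm, walls and floor 4 mm, fixed to the desk. Origin: centre of the underside.
- clip_a_grip (a point): One of three like-looking black spring clips, in any bay: upright block 30 x 30 mm, 74 mm tall, 0.1 to 0.16 kg; two steel jaws on its front (-x) face pinch a card from left and right. Point on the block's axis 60 mm above its underside (underside 8 mm above the desk in the pocket); grip it here across y. Axes as the rack's. A good clip holds over 8 N; the weak one slides under 5 N.
- clip_a_seat (a point): Point between that clip's jaws, 23 mm ahead (-x) of the block's axis and 36 mm above its underside, where its card's inner end sits at the start. The jaws reach 22 mm farther forward (-x).
- clip_a_centre (a point): Middle of that clip's block, 37 mm above its underside.
- clip_b_grip (a point): One of three like-looking black spring clips, in any bay: upright block 30 x 30 mm, 74 mm tall, 0.1 to 0.16 kg; two steel jaws on its front (-x) face pinch a card from left and right. Point on the block's axis 60 mm above its underside (underside 8 mm above the desk in the pocket); grip it here across y. Axes as the rack's. A good clip holds over 8 N; the weak one slides under 5 N.
- clip_b_seat (a point): Point between that clip's jaws, 23 mm ahead (-x) of the block's axis and 36 mm above its underside, where its card's inner end sits at the start. The jaws reach 22 mm farther forward (-x).
- clip_b_centre (a point): Middle of that clip's block, 37 mm above its underside.
- clip_c_grip (a point): One of three like-looking black spring clips, in any bay: upright block 30 x 30 mm, 74 mm tall, 0.1 to 0.16 kg; two steel jaws on its front (-x) face pinch a card from left and right. Point on the block's axis 60 mm above its underside (underside 8 mm above the desk in the pocket); grip it here across y. Axes as the rack's. A good clip holds over 8 N; the weak one slides under 5 N.
- clip_c_seat (a point): Point between that clip's jaws, 23 mm ahead (-x) of the block's axis and 36 mm above its underside, where its card's inner end sits at the start. The jaws reach 22 mm farther forward (-x).
- clip_c_centre (a point): Middle of that clip's block, 37 mm above its underside.
- card_1_tab (a point): Centre of the orange pull tab, 24 x 10 x 24 mm (x, y, z), of a stiff yellow card 95 x 3 x 50 mm, 25 g, on edge in a guide of the rack. Tab centre: 42 mm above the card's lower edge (50 mm above the desk), 83 mm in front (-x) of the card's inner end, which is pinched 22 mm deep in a clip. Grip it across y. Axes as the rack's.
- card_1_end (a point): Middle of the inner (clip) end of that card, 36 mm above its lower edge.
- card_2_tab (a point): Centre of the orange pull tab, 24 x 10 x 24 mm (x, y, z), of a stiff yellow card 95 x 3 x 50 mm, 25 g, on edge in a guide of the rack. Tab centre: 42 mm above the card's lower edge (50 mm above the desk), 83 mm in front (-x) of the card's inner end, which is pinched 22 mm deep in a clip. Grip it across y. Axes as the rack's.
- card_2_end (a point): Middle of the inner (clip) end of that card, 36 mm above its lower edge.
- card_3_tab (a point): Centre of the orange pull tab, 24 x 10 x 24 mm (x, y, z), of a stiff yellow card 95 x 3 x 50 mm, 25 g, on edge in a guide of the rack. Tab centre: 42 mm above the card's lower edge (50 mm above the desk), 83 mm in front (-x) of the card's inner end, which is pinched 22 mm deep in a clip. Grip it across y. Axes as the rack's.
- card_3_end (a point): Middle of the inner (clip) end of that card, 36 mm above its lower edge.
- stapler: Bystander: dark stapler 150 x 36 x 56 mm, origin under its centre.
- eraser: Bystander: blue and white eraser 22 x 56 x 12 mm, origin under its centre.
- sticky_notes: Bystander: yellow note pad 77 x 77 x 18 mm, origin under its centre.
- binder_clip: Bystander: small black binder clip 41 x 32 x 14 mm, lying on the desk, origin under its middle.
Mind the look-alikes: they are no part of the job. Leave any black, blue or green look-alike of the part that bears card_1_tab alone.

How it is judged (in metres and radians):
On the way:
1. a clip's card is drawn completely out of its jaws (over 24 mm) while that clip still stands in its pocket (((horizontal distance between each of card_1_end, card_2_end, card_3_end and clip_a_seat above 0.024 m and distance of clip_a_centre from where it was at the start of the episode below 0.015 m) or (horizontal distance between each of card_1_end, card_2_end, card_3_end and clip_b_seat above 0.024 m and distance of clip_b_centre from where it was at the start of the episode below 0.015 m) or (horizontal distance between each of card_1_end, card_2_end, card_3_end and clip_c_seat above 0.024 m and distance of clip_c_centre from where it was at the start of the episode below 0.015 m))), for 0.2 s.
At the end, for the whole second after the job is handed in: The weak clip rests in the red tray (block centre within 70 mm of the tray's centre each way, under 60 mm high). Both good clips stand within 15 mm of their start and firmly pinch (jaws over 12 N in sum) cards slid under 10 mm. All three cards stand in their guides, tilted under 20 degrees ((((x of clip_a_centre in the frame of red_tray between -0.07 and 0.07 m and y of clip_a_centre in the frame of red_tray between -0.07 and 0.07 m and z of clip_a_centre in the frame of red_tray below 0.06 m and linear speed of clip_a below 0.02 m/s) and ((horizontal distance between card_1_end and clip_b_seat below 0.01 m and contact force between clip_b and card_1 above 12 N) or (horizontal distance between card_2_end and clip_b_seat below 0.01 m and contact force between clip_b and card_2 above 12 N) or (horizontal distance between card_3_end and clip_b_seat below 0.01 m and contact force between clip_b and card_3 above 12 N)) and distance of each of clip_b_centre, clip_c_centre from where it was at the start of the episode below 0.015 m and ((horizontal distance between card_1_end and clip_c_seat below 0.01 m and contact force between clip_c and card_1 above 12 N) or (horizontal distance between card_2_end and clip_c_seat below 0.01 m and contact force between clip_c and card_2 above 12 N) or (horizontal distance between card_3_end and clip_c_seat below 0.01 m and contact force between clip_c and card_3 above 12 N))) or ((x of clip_b_centre in the frame of red_tray between -0.07 and 0.07 m and y of clip_b_centre in the frame of red_tray between -0.07 and 0.07 m and z of clip_b_centre in the frame of red_tray below 0.06 m and linear speed of clip_b below 0.02 m/s) and ((horizontal distance between card_1_end and clip_a_seat below 0.01 m and contact force between clip_a and card_1 above 12 N) or (horizontal distance between card_2_end and clip_a_seat below 0.01 m and contact force between clip_a and card_2 above 12 N) or (horizontal distance between card_3_end and clip_a_seat below 0.01 m and contact force between clip_a and card_3 above 12 N)) and distance of each of clip_a_centre, clip_c_centre from where it was at the start of the episode below 0.015 m and ((horizontal distance between card_1_end and clip_c_seat below 0.01 m and contact force between clip_c and card_1 above 12 N) or (horizontal distance between card_2_end and clip_c_seat below 0.01 m and contact force between clip_c and card_2 above 12 N) or (horizontal distance between card_3_end and clip_c_seat below 0.01 m and contact force between clip_c and card_3 above 12 N))) or ((x of clip_c_centre in the frame of red_tray between -0.07 and 0.07 m and y of clip_c_centre in the frame of red_tray between -0.07 and 0.07 m and z of clip_c_centre in the frame of red_tray below 0.06 m and linear speed of clip_c below 0.02 m/s) and ((horizontal distance between card_1_end and clip_a_seat below 0.01 m and contact force between clip_a and card_1 above 12 N) or (horizontal distance between card_2_end and clip_a_seat below 0.01 m and contact force between clip_a and card_2 above 12 N) or (horizontal distance between card_3_end and clip_a_seat below 0.01 m and contact force between clip_a and card_3 above 12 N)) and distance of each of clip_a_centre, clip_b_centre from where it was at the start of the episode below 0.015 m and ((horizontal distance between card_1_end and clip_b_seat below 0.01 m and contact force between clip_b and card_1 above 12 N) or (horizontal distance between card_2_end and clip_b_seat below 0.01 m and contact force between clip_b and card_2 above 12 N) or (horizontal distance between card_3_end and clip_b_seat below 0.01 m and contact force between clip_b and card_3 above 12 N)))) and angle between each of card_1_tab, card_2_tab, card_3_tab's own z axis and vertical below 0.35 rad and z of card_1_tab in the frame of rack between 0.04 and 0.06 m and z of card_2_tab in the frame of rack between 0.04 and 0.06 m and z of card_3_tab in the frame of rack between 0.04 and 0.06 m); the robot touches nothing.
It fails at once if more than one clip has its card pulled 10 mm or more out of its seat ((not (horizontal distance between any of card_1_end, card_2_end, card_3_end and clip_b_seat below 0.01 m) and not (horizontal distance between any of card_1_end, card_2_end, card_3_end and clip_c_seat below 0.01 m)) or (not (horizontal distance between any of card_1_end, card_2_end, card_3_end and clip_a_seat below 0.01 m) and not (horizontal distance between any of card_1_end, card_2_end, card_3_end and clip_c_seat below 0.01 m)) or (not (horizontal distance between any of card_1_end, card_2_end, card_3_end and clip_a_seat below 0.01 m) and not (horizontal distance between any of card_1_end, card_2_end, card_3_end and clip_b_seat below 0.01 m))).
It fails at once if more than one clip is taken out of its pocket (moved over 15 mm) ((not (distance of clip_b_centre from where it was at the start of the episode below 0.015 m) and not (distance of clip_c_centre from where it was at the start of the episode below 0.015 m)) or (not (distance of clip_a_centre from where it was at the start of the episode below 0.015 m) and not (distance of clip_c_centre from where it was at the start of the episode below 0.015 m)) or (not (distance of clip_a_centre from where it was at the start of the episode below 0.015 m) and not (distance of clip_b_centre from where it was at the start of the episode below 0.015 m))).
It fails at once if a clip is dropped or thrown (faster than 0.9 m/s with no finger on it) ((linear speed of clip_a above 0.9 m/s and contact force between clip_a and the fingers below 0.05 N) or (linear speed of clip_b above 0.9 m/s and contact force between clip_b and the fingers below 0.05 N) or (linear speed of clip_c above 0.9 m/s and contact force between clip_c and the fingers below 0.05 N)).
It fails at once if a bystander (stapler, eraser, note pad, small binder clip) is moved over 20 mm (distance of any of stapler, eraser, sticky_notes, binder_clip from where it was at the start of the episode above 0.02 m).
It also fails if it takes over 61 s, if anything falls off the work surface, if the arm or the gripper's body presses on something with over 40 N, if the wrist force passes 120 N, or if a joint passes its speed limit or range.

## Robot

A 6-joint arm with a two-finger parallel gripper is mounted at the origin on a cart in front of the work surface, level with it; the furniture and walls round the work are solid. World frame = base frame: x ahead of the robot, y to its left, z up, the work surface at z = 0. Lengths are in mm, angles in rad, forces in N, time in s.
With the tool pointing down it reaches from about 275 to 1000 mm from the base axis. Payload 8.4 kg.
Tool frame: the origin (TCP) lies between the finger pads; the fingertips stand 17 mm ahead of it and the grasp point (between the pads) lies 2 mm behind it (r.tcp_to_tips is the distance from the TCP to the fingertips, in mm); z points along the fingers, y is the line along which they close (so a half turn about z gives the same grasp; the last joint's range is limited). The gripper opens to 85 mm and grips with 20 to 120 N. Pads are 22 mm wide; open, the fingers measure 114 mm over their backs; the gripper's body (76 mm by 85 mm) begins 54 mm behind the grasp point. The pads swing forward as they close: fully open they stand 13 mm farther back than shut.
Start: joints at [1.164, 0.353, 1.633, -0, 1.155, -0.002], TCP at [246.146, 574.491, 220.981] pointing down, gripper open.
Joint ranges: [-2.63, 2.63], [-0.92, 2.1], [0.06, 2.66], [-1.3, 4.44], [0, 2.69], [-3.02, 3.02]. Speed limits (rad/s): [2.22, 2.22, 2.79, 3.14, 3.14, 3.14].

## Interface

Orientations are given as [roll, pitch, yaw] about the fixed x, y, z axes, in that order (R = Rz(yaw) Ry(pitch) Rx(roll)).
In Python, from rig import r gives the robot as it stands. The module is installed in compiled form; this text tells all that it offers.
- The arm moves only by the tool apply_moves, never from a script. Its argument "series" is text: rows parted by semicolons, each of 7 numbers parted by spaces: the shift along the tool's x, y, z in cm, then the turn, a rotation vector about the tool's x, y, z in rad, then the gripper's target within -1 to 1 (shut at 1, half-way at 0, fully open at -1). In form: tx ty tz rx ry rz fingers; .... A call has exactly 10 rows; each row shifts and turns the commanded pose from where the row before left it, along the tool's axes as they then stand; what a row does not reach is not made up. A row lasts 1/12 s, in which the tool goes at most 41.7 mm and 7.16 degrees, less where a joint would pass 70% of its speed; a pose out of reach is approached as far as the arm can. A call with a gripper value outside its range is refused whole. The fingers move at their own pace and stop on an object; "squeeze" is the grip in N (left out, the last holds). Time passes only in rows, so rows that do not move let the fingers close, or fill a call up. It gives the time, the measured TCP pose, the force and the opening at its end, in the units of the state.
- r.sense(): the state, without advancing time (a new reading comes with each control period).
- r.grab_frame(name): name is "side" or "top"; returns the picture (420x560x3 uint8, blue, green, red); there is no depth.
- r.camera_info(name): a dict with "K" (3x3 intrinsics, pixels), "extrinsics" (4x4, takes a point from camera to world coordinates). Camera axes: x right, y down, z forward; pixel columns grow to the right and rows downward; lengths in mm; the calibration is good to about 2 mm. A picture is of the moment at which its call begins. camera_info takes no time and is no camera call.
- r.sign_off(): hands the job in, once; it reports no verdict.
The state is a dict: "clock": time; "qpos": joint angles; "qvel": joint speeds; "joint_efforts": joint torques, N m; "eef_pos": TCP position; "tcp_rot": TCP orientation; "contact_force": force on the tool from outside, world axes, zero at the start; "wrist_torque": the same for the moment, N m; "opening": opening from 0.0 (shut) to 1.0 (fully open).
Only numpy, scipy, OpenCV 4.12 (cv2) and the standard library are available. Lean on these libraries where they do the work, as an engineer would, in place of code of your own. Each camera call takes 0.05 s, during which the arm holds its last target. There are 200 camera calls.

## Working session

There is one attempt and no reset: what is moved stays moved. The work goes in short steps, Python scripts to look and compute and a tool call to move; the robot and the scene stay as the last step left them, time stands still between calls to the robot, and variables do not carry over. Pictures are saved under pics/ and viewed, on a budget of 10 in all, crops included, one or two more only if the job needs it, and the job is handed in when it is done.

Besides the shell and the picture viewer there is one more tool, called after "Call:" by a JSON object that holds its "op" and its "data", one argument or row to a line. apply_moves: Moves the arm, as the interface text tells. Its arguments: {"type":"object","properties":{"series":{"type":"string"},"squeeze":{"type":"number"}},"required":["series"]}

```bash
mkdir -p pics; python3 - <<'E'
from rig import r
import cv2
s=r.sense(); print(s)
for n in("top","side"):
    cv2.imwrite(f"pics/{n}0.png",r.grab_frame(n)); c=r.camera_info(n); print(n,c["K"],c["extrinsics"])
E
```

```text
{'clock': 0.0, 'qpos': array([ 1.16361842e+00,  3.53643240e-01,  1.63411407e+00,  3.96726508e-05,
        1.15520129e+00, -2.42409946e-03]), 'qvel': array([ 0.00068288,  0.00070476, -0.00013264,  0.00118191, -0.00049839,
        0.00048612]), 'joint_efforts': array([ 5.55057159e-05, -6.05258560e+01, -3.42053962e+01, -2.08404740e-04,
        9.77464282e-03, -2.08419556e-05]), 'eef_pos': array([245.9329119 , 574.0594429 , 220.27334116]), 'tcp_rot': array([-3.14022680e+00, -3.95847260e-05,  2.73682277e+00]), 'contact_force': array([-0.76072329, -0.33620295, -0.38030516]), 'wrist_torque': array([ 0.015315  ,  0.0050232 , -0.00764162]), 'opening': 1.0017275668607952}
top [[445.27256422   0.         283.17167309]
 [  0.         445.27256422 205.54667145]
 [  0.           0.           1.        ]] [[ 6.77762280e-03 -9.89417986e-01  1.44934859e-01  3.01501462e+02]
 [-9.99971633e-01 -7.18228775e-03 -2.26897889e-03  1.85395437e+01]
 [ 3.28593238e-03 -1.44915369e-01 -9.89438598e-01  1.46105472e+03]
 [ 0.00000000e+00  0.00000000e+00  0.00000000e+00  1.00000000e+00]]
side [[449.80957469   0.         273.27383436]
 [  0.         449.80957469 206.97922909]
 [  0.           0.           1.        ]] [[ 9.79582977e-01 -8.06354837e-02  1.84160555e-01  2.11861196e+02]
 [-2.01011250e-01 -4.08410018e-01  8.90390776e-01 -1.23988047e+03]
 [ 3.41592465e-03 -9.09229991e-01 -4.16280141e-01  6.74961590e+02]
 [ 0.00000000e+00  0.00000000e+00  0.00000000e+00  1.00000000e+00]]
```

View pics/top0.png

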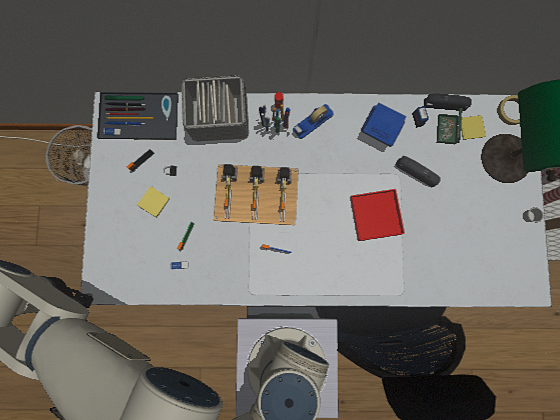

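View pics/side0.png

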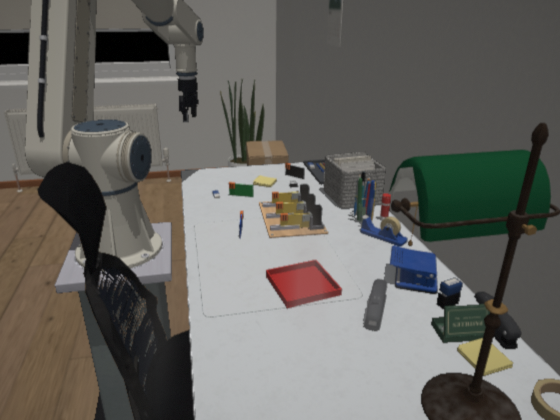

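The top view shows the rack at about (256,195) with clips at its far side (229,170), (256,171) and (284,172), and the red tray at (377,215). Loose cards with orange tabs lie off the rack: black (141,160), green (186,236) and blue (276,249). These are the look-alikes. The side view shows the yellow cards in the rack at (290,210).

```bash
cat > h.py <<'E'
from rig import r
import cv2, numpy as np
def cam(n):
    c=r.camera_info(n); return np.array(c["K"]),np.array(c["extrinsics"])
def onplane(n,uv,z):
    K,E=cam(n); d=E[:3,:3]@np.linalg.inv(K)@np.array([uv[0],uv[1],1.]); o=E[:3,3]
    return o+d*(z-o[2])/d[2]
def proj(n,P):
    K,E=cam(n); p=K@(E[:3,:3].T@(np.asarray(P,float)-E[:3,3])); return p[:2]/p[2]
def blobs(m,amin=4):
    k,_,st,ce=cv2.connectedComponentsWithStats(m.astype(np.uint8),connectivity=8)
    return [(ce[i].round(1),st[i]) for i in range(1,k) if st[i][4]>=amin]
E
python3 - <<'E'
from h import *
t=cv2.imread("pics/top0.png"); s=cv2.imread("pics/side0.png")
h=cv2.cvtColor(t,cv2.COLOR_BGR2HSV).astype(int)
H,S,V=h[...,0],h[...,1],h[...,2]
red=((H<5)|(H>174))&(S>150)&(V>90)
for c,st in blobs(red,300): 
    print("red",c,st)
cs,_=cv2.findContours(red.astype(np.uint8),0,1); c=max(cs,key=cv2.contourArea)
b=cv2.boxPoints(cv2.minAreaRect(c)); print("tray",[onplane("top",p,22).round(0) for p in b])
wood=(H>8)&(H<22)&(S>60)&(V>120); wood[:150]=0; wood[240:]=0; wood[:,:200]=0; wood[:,310:]=0
cs,_=cv2.findContours(wood.astype(np.uint8),0,1); c=max(cs,key=cv2.contourArea); rc=cv2.minAreaRect(c)
b=cv2.boxPoints(rc); print("rack",rc,[onplane("top",p,8).round(1) for p in b])
a=cv2.resize(t[155:230,208:305],None,fx=6,fy=6,interpolation=2)
bb=cv2.resize(s[175:245,250:335],None,fx=8,fy=8,interpolation=2)[:, :]
bb=cv2.resize(bb,(214*2,176*2)); a=cv2.resize(a,(372,288))
hh=max(a.shape[0],bb.shape[0]); im=np.zeros((hh,a.shape[1]+bb.shape[1],3),np.uint8); im[:a.shape[0],:a.shape[1]]=a; im[:bb.shape[0],a.shape[1]:]=bb
cv2.imwrite("pics/crop1.png",im)
E
```

```text
red [375.7 215.2] [ 351  190   53   51 1905]
tray [array([ 547., -205.,   22.]), array([ 576., -353.,   22.]), array([ 425., -376.,   22.]), array([ 398., -229.,   22.])]
rack ((255.70899963378906, 194.13290405273438), (81.5835952758789, 56.26919937133789), 3.094058036804199) [array([464.7, 243.6,   8. ]), array([653.6, 239. ,   8. ]), array([640.6, -33.3,   8. ]), array([452.1, -23.7,   8. ])]
```

View pics/crop1.png

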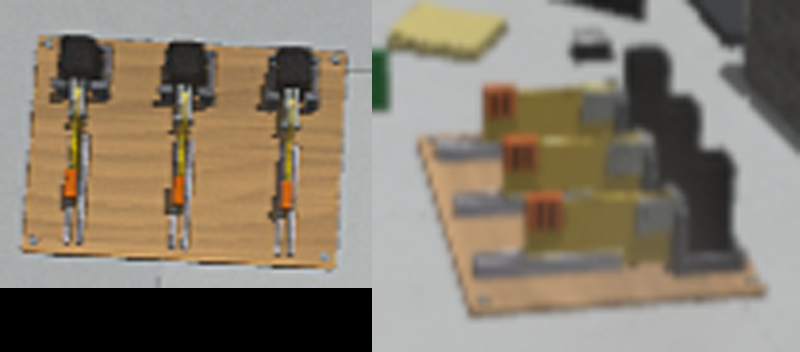

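The enlarged crop shows three yellow cards with orange tabs in the rack bays: left, middle and right in the top view, and far, middle and near in the side view. They fit the description: yellow, upright in the guides, ends in the clips. The loose black, blue and green ones do not fit. Next I triangulate the three tabs.

```bash
python3 - <<'E'
from h import *
B={}
for n,(x0,y0,x1,y1) in {"top":(212,160,300,228),"side":(255,180,330,240)}.items():
    h=cv2.cvtColor(cv2.imread(f"pics/{n}0.png"),cv2.COLOR_BGR2HSV).astype(int)
    m=(h[...,0]<12)&(h[...,1]>170)&(h[...,2]>100)
    k=np.zeros_like(m);k[y0:y1,x0:x1]=1;m&=k
    B[n]=blobs(m,5); print(n,[(c.tolist(),st.tolist()) for c,st in B[n]])
th=-.046;R=np.array([[np.cos(th),-np.sin(th)],[np.sin(th),np.cos(th)]]);c0=np.array([552.7,106.4])
for y in(90,0,-90):
    P=np.r_[c0+R@[-41,y],50]; C=np.r_[c0+R@[65,y],82]
    print(y,"tab",P.round(1),proj("top",P+[0,0,10]).round(1),proj("side",P).round(1),"clip top",C.round(1),proj("top",C).round(1),proj("side",C).round(1))
for c,_ in B["top"]: print(onplane("top",c,60).round(1))
for c,_ in B["side"]: print(onplane("side",c,50).round(1))
E
```

```text
top []
side []
90 tab [515.9 198.2  50. ] [225.7 202.3] [275.1 194.7] clip top [621.8 193.3  82. ] [227.3 168.2] [304.6 184.7]
0 tab [511.7 108.3  50. ] [254.  203.8] [279.4 205. ] clip top [617.6 103.4  82. ] [255.6 169.7] [310.5 194.5]
-90 tab [507.6  18.4  50. ] [282.2 205.3] [284.1 216.5] clip top [613.5  13.5  82. ] [284.  171.2] [316.9 205.4]
```

```bash
python3 - <<'E'
from h import *
for n,(x0,y0,x1,y1),z in (("top",(212,192,300,215),60),("side",(255,180,300,240),50)):
    h=cv2.cvtColor(cv2.imread(f"pics/{n}0.png"),cv2.COLOR_BGR2HSV).astype(int)
    m=(h[...,0]<15)&(h[...,1]>(185 if n=="top" else 160))
    k=np.zeros_like(m);k[y0:y1,x0:x1]=1
    for c,st in blobs(m&k,5): print(n,c,st,onplane(n,c,z).round(1))
from rig import r
from scipy.spatial.transform import Rotation as T
print(r.sense()["qpos"],T.from_euler("xyz",r.sense()["tcp_rot"]).as_matrix().round(3))
E
```

```text
top [226.1 202.2] [225 199   3   8  21] [516.2 197.   60. ]
top [254. 204.] [253 201   3   7  21] [511.  108.2  60. ]
top [282.3 205.7] [281 202   3   8  15] [506.2  18.1  60. ]
side [275.4 194.9] [273 193   6   5  19] [516.4 196.2  50. ]
side [279.1 202.7] [276 202   7   3  16] [514.9 127.3  50. ]
side [283.2 213.7] [281 213   6   3  14] [509.3  39.5  50. ]
[ 1.16357702e+00  3.53584809e-01  1.63406764e+00 -1.81741139e-05
  1.15524320e+00 -2.42054377e-03] [[-0.919  0.394 -0.001]
 [ 0.394  0.919 -0.001]
 [-0.    -0.001 -1.   ]]
```

Call:
{"op": "apply_moves", "data": {
  "series": "0 0 0 0 0 -0.12 -1;0 0 0 0 0 -0.12 -1;0 0 0 0 0 -0.12 -1;-1.8 -2.3 0 0 0 0 -1;-1.8 -2.3 0 0 0 0 -1;-1.8 -2.3 0 0 0 0 -1;-1.8 -2.3 0 0 0 0 -0.5;-1.8 -2.3 0 0 0 0 -0.5;-1.8 -2.3 0 0 0 0 -0.5;-1.8 -2.3 0 0 0 0 -0.5",
  "squeeze": 40
}}

```text
clock: 0.93
eef_pos: [365.3, 406.6, 220.7]
tcp_rot: [-3.141, -0.0, 3.097]
contact_force: [0.6, 0.1, 0.1]
opening: 0.748
```

Call:
{"op": "apply_moves", "data": {
  "series": "-2 -2.55 0 0 0 0 -0.3;-2 -2.55 0 0 0 0 -0.3;-2 -2.55 0 0 0 0 -0.3;-2 -2.55 0 0 0 0 -0.3;-2 -2.5 0 0 0 0 -0.3;-2 -2.5 0 0 0 0 -0.3;-2 -2.5 0 0 0 0 -0.3;-2 -2.5 0 0 0 0 -0.3;0 0 3 0 0 0 -0.3;0 0 4 0 0 0 -0.3"
}}

```text
clock: 1.77
eef_pos: [519.2, 198.4, 153.1]
tcp_rot: [3.139, 0.007, 3.094]
contact_force: [0.7, 1.3, -0.8]
opening: 0.648
```

```bash
python3 - <<'E'
from h import *
s=r.sense();print(s["eef_pos"],s["contact_force"],s["tcp_rot"])
t=r.grab_frame("side");u=r.grab_frame("top")
im=np.hstack([cv2.resize(u[150:230,200:310],(400,291)),cv2.resize(t[165:245,240:350],(400,291))])
cv2.imwrite("pics/c2.png",im)
print(proj("top",s["eef_pos"]),proj("side",s["eef_pos"]))
E
```

```text
[519.20992711 198.35806407 153.101426  ] [ 0.68996272  1.30367205 -0.75482073] [3.13882763 0.0067301  3.09389052]
[221.80926837 196.4235219 ] [276.22219064 167.13758594]
```

View pics/c2.png

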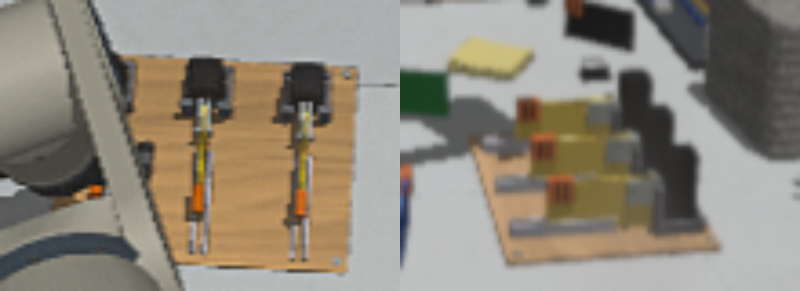

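Call:
{"op": "apply_moves", "data": {
  "series": "0.3 -0.1 1 0 0 0 -0.3;0 0 2 0 0 0 -0.3;0 0 2 0 0 0 -0.3;0 0 1.5 0 0 0 -0.3;0 0 1 0 0 0 -0.3;0 0 0 0 0 0 -0.3;0 0 0 0 0 0 -0.3;0 0 0 0 0 0 -0.3;0 0 0 0 0 0 -0.3;0 0 0 0 0 0 -0.3"
}}

```text
clock: 2.7
eef_pos: [513.2, 198.5, 77.0]
tcp_rot: [3.141, 0.002, 3.097]
contact_force: [-0.5, -0.2, -0.0]
opening: 0.65
```

```bash
python3 - <<'E'
from h import *
s=r.sense();print(s["eef_pos"],s["contact_force"],s["tcp_rot"])
t=r.grab_frame("side")
im=cv2.resize(t[135:245,220:350],(650,550))
cv2.imwrite("pics/c3.png",im)
print(proj("side",s["eef_pos"]),proj("side",s["eef_pos"]-[0,0,17]))
E
```

```text
[513.22141061 198.46875177  77.02103493] [-0.5378158  -0.20403013 -0.02447005] [3.14093198e+00 1.57072865e-03 3.09686718e+00]
[274.42040331 187.66248218] [274.39890148 192.11510069]
```

View pics/c3.png

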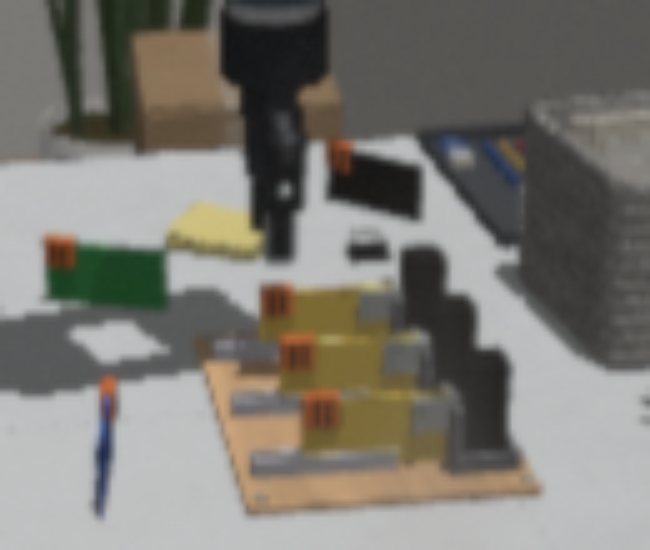

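The close view shows the fingers (tips at crop (278,258)) directly over the far card's tab (276,300), so they are aligned. I'll lower and grip.

Call:
{"op": "apply_moves", "data": {
  "series": "-0.2 -0.1 0.9 0 0 0 -0.3;0 0 1 0 0 0 -0.3;0 0 1 0 0 0 -0.3;0 0 0 0 0 0 -0.3;0 0 0 0 0 0 0.2;0 0 0 0 0 0 0.5;0 0 0 0 0 0 1;0 0 0 0 0 0 1;0 0 0 0 0 0 1;0 0 0 0 0 0 1"
}}

```text
clock: 3.58
eef_pos: [514.8, 197.2, 47.4]
tcp_rot: [3.141, 0.001, 3.097]
contact_force: [-0.3, -0.0, 2.8]
opening: 0.095
```

Call:
{"op": "apply_moves", "data": {
  "series": "0 0 0 0 0 0 1;0.03 0 0 0 0 0 1;0.03 0 0 0 0 0 1;0.03 0 0 0 0 0 1;0.03 0 0 0 0 0 1;0.03 0 0 0 0 0 1;0.03 0 0 0 0 0 1;0.03 0 0 0 0 0 1;0.03 0 0 0 0 0 1;0.03 0 0 0 0 0 1"
}}

```text
clock: 4.42
eef_pos: [512.9, 197.5, 47.4]
tcp_rot: [3.141, 0.002, 3.097]
contact_force: [6.0, -0.4, 3.8]
opening: 0.097
```

Call:
{"op": "apply_moves", "data": {
  "series": "0.03 0 0 0 0 0 1;0.03 0 0 0 0 0 1;0.03 0 0 0 0 0 1;0.03 0 0 0 0 0 1;0.03 0 0 0 0 0 1;0 0 0 0 0 0 1;0 0 0 0 0 0 1;0 0 0 0 0 0 1;0 0 0 0 0 0 1;0 0 0 0 0 0 1"
}}

```text
clock: 5.25
eef_pos: [511.5, 197.6, 47.4]
tcp_rot: [3.141, 0.002, 3.097]
contact_force: [5.6, -0.5, 4.0]
opening: 0.092
```

```bash
python3 - <<'E'
from h import *
K=[]
for i in range(6):
    f=r.grab_frame("side"); s=r.sense(); print(s["eef_pos"].round(2),s["contact_force"].round(2),s["wrist_torque"].round(3))
h=cv2.cvtColor(f,cv2.COLOR_BGR2HSV)
cv2.imwrite("pics/c4.png",cv2.resize(f[165:245,240:350],(770,560),interpolation=cv2.INTER_CUBIC))
E
```

```text
[511.46 197.56  47.4 ] [6.58 0.02 4.21] [-0.148 -1.074 -0.002]
[511.45 197.57  47.39] [ 6.02 -0.57  4.01] [-0.082 -1.091  0.053]
[511.41 197.56  47.38] [ 6.44 -0.74  4.63] [-0.067 -1.043 -0.014]
[511.45 197.58  47.42] [ 5.36 -0.9   4.18] [-0.058 -1.114 -0.006]
[511.44 197.57  47.37] [ 6.4  -0.94  4.32] [-0.045 -1.029  0.032]
[511.42 197.55  47.39] [ 5.92 -0.94  3.22] [-0.059 -1.028 -0.038]
```

View pics/c4.png

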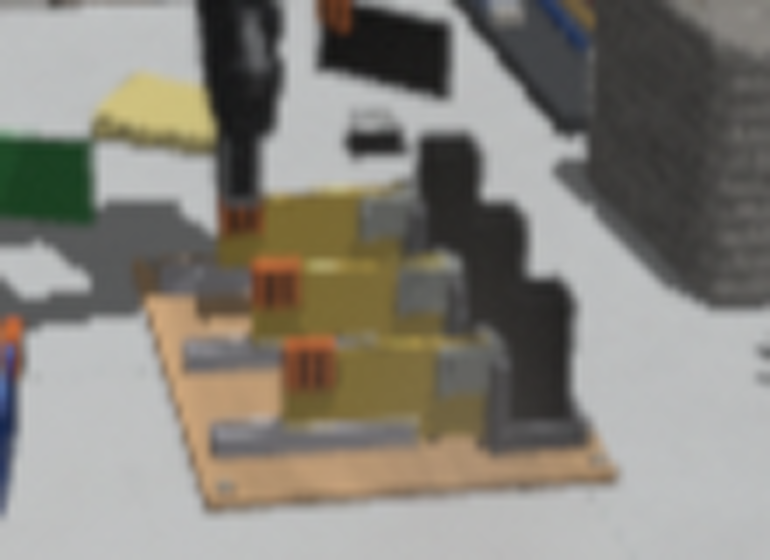

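Call:
{"op": "apply_moves", "data": {
  "series": "0 0 0 0 0 0 -0.3;0 0 0 0 0 0 -0.3;0 0 0 0 0 0 -0.3;0 0 0 0 0 0 -0.3;0 0 -2.5 0 0 0 -0.3;0 0 -3 0 0 0 -0.3;0 -3 0 0 0 0 -0.3;0 -3 0 0 0 0 -0.3;-0.4 -2.95 0 0 0 0 -0.3;0 0 0 0 0 0 -0.3"
}}

```text
clock: 6.38
eef_pos: [509.4, 104.0, 101.8]
tcp_rot: [-3.14, -0.001, 3.095]
contact_force: [0.2, 0.1, -0.1]
opening: 0.65
```

Call:
{"op": "apply_moves", "data": {
  "series": "0 0 0 0 0 0 -0.3;0 0 0 0 0 0 -0.3;0 0 0 0 0 0 -0.3;0 0 1 0 0 0 -0.3;0 0 1 0 0 0 -0.3;0 0 0 0 0 0 -0.3;0 0 0 0 0 0 -0.3;0 0 0 0 0 0 -0.3;0 0 0 0 0 0 -0.3;0 0 0 0 0 0 -0.3"
}}

```text
clock: 7.22
eef_pos: [510.5, 107.8, 82.2]
tcp_rot: [3.141, 0.0, 3.097]
contact_force: [0.4, -0.1, -0.5]
opening: 0.65
```

Settled on target. Descend and grip.

Call:
{"op": "apply_moves", "data": {
  "series": "0 0 1.2 0 0 0 -0.3;0 0 1.2 0 0 0 -0.3;0 0 1 0 0 0 -0.3;0 0 0 0 0 0 -0.3;0 0 0 0 0 0 0.2;0 0 0 0 0 0 0.5;0 0 0 0 0 0 1;0 0 0 0 0 0 1;0 0 0 0 0 0 1;0 0 0 0 0 0 1"
}}

```text
clock: 8.05
eef_pos: [510.7, 107.8, 48.6]
tcp_rot: [3.141, 0.001, 3.097]
contact_force: [-1.3, -0.8, 6.2]
opening: 0.093
```

Call:
{"op": "apply_moves", "data": {
  "series": "0 0 0 0 0 0 1;0.03 0 0 0 0 0 1;0.03 0 0 0 0 0 1;0.03 0 0 0 0 0 1;0.03 0 0 0 0 0 1;0.03 0 0 0 0 0 1;0.03 0 0 0 0 0 1;0.03 0 0 0 0 0 1;0.03 0 0 0 0 0 1;0.03 0 0 0 0 0 1"
}}

```text
clock: 8.88
eef_pos: [509.3, 108.0, 48.6]
tcp_rot: [3.141, 0.003, 3.097]
contact_force: [4.1, -0.8, 5.2]
opening: 0.094
```

```bash
python3 - <<'E'
from h import *
for i in range(4):
    f=r.grab_frame("side"); s=r.sense(); print(s["eef_pos"].round(2),s["contact_force"].round(2),s["opening"].round(3))
E
```

```text
Traceback (most recent call last):
AttributeError: 'float' object has no attribute 'round'
```

Call:
{"op": "apply_moves", "data": {
  "series": "0.03 0 0 0 0 0 1;0.03 0 0 0 0 0 1;0.03 0 0 0 0 0 1;0.03 0 0 0 0 0 1;0.03 0 0 0 0 0 1;0.03 0 0 0 0 0 1;0 0 0 0 0 0 1;0 0 0 0 0 0 1;0 0 0 0 0 0 1;0 0 0 0 0 0 1"
}}

```text
clock: 9.77
eef_pos: [508.8, 108.3, 48.7]
tcp_rot: [3.141, 0.006, 3.097]
contact_force: [10.0, -0.5, 0.9]
opening: 0.099
```

```bash
python3 - <<'E'
from h import *
for i in range(4):
    f=r.grab_frame("side"); s=r.sense(); print(s["eef_pos"].round(2),s["contact_force"].round(2),s["opening"])
E
```

```text
[508.88 108.23  48.76] [ 9.48 -0.74  2.54] 0.09265441214248837
[508.89 108.24  48.74] [ 9.47 -1.22  0.68] 0.09551096297851935
[508.88 108.22  48.75] [ 9.09 -0.85  1.82] 0.09225147314866813
[508.88 108.24  48.75] [ 9.16 -1.15  1.51] 0.0895031035476165
```

Call:
{"op": "apply_moves", "data": {
  "series": "0 0 0 0 0 0 -0.3;0 0 0 0 0 0 -0.3;0 0 0 0 0 0 -0.3;0 0 0 0 0 0 -0.3;0 0 -2.5 0 0 0 -0.3;0 0 -3 0 0 0 -0.3;0 -3 0 0 0 0 -0.3;0 -3 0 0 0 0 -0.3;-0.4 -2.95 0 0 0 0 -0.3;0 0 0 0 0 0 -0.3"
}}

```text
clock: 10.8
eef_pos: [505.3, 14.8, 103.0]
tcp_rot: [-3.14, -0.0, 3.095]
contact_force: [-0.3, -0.4, 0.3]
opening: 0.645
```

Call:
{"op": "apply_moves", "data": {
  "series": "0 0 0 0 0 0 -0.3;0 0 0 0 0 0 -0.3;0 0 0 0 0 0 -0.3;0 0 1 0 0 0 -0.3;0 0 1 0 0 0 -0.3;0 0 0 0 0 0 -0.3;0 0 0 0 0 0 -0.3;0 0 0 0 0 0 -0.3;0 0 0 0 0 0 -0.3;0 0 0 0 0 0 -0.3"
}}

```text
clock: 11.63
eef_pos: [506.0, 18.3, 83.2]
tcp_rot: [3.142, 0.0, 3.097]
contact_force: [-0.4, -0.5, -0.3]
opening: 0.652
```

Call:
{"op": "apply_moves", "data": {
  "series": "0 0 1.2 0 0 0 -0.3;0 0 1.2 0 0 0 -0.3;0 0 1.1 0 0 0 -0.3;0 0 0 0 0 0 -0.3;0 0 0 0 0 0 0.2;0 0 0 0 0 0 0.5;0 0 0 0 0 0 1;0 0 0 0 0 0 1;0 0 0 0 0 0 1;0 0 0 0 0 0 1"
}}

```text
clock: 12.47
eef_pos: [506.2, 18.3, 48.6]
tcp_rot: [3.142, 0.001, 3.097]
contact_force: [-2.0, -0.6, 6.5]
opening: 0.091
```

Call:
{"op": "apply_moves", "data": {
  "series": "0.03 0 0 0 0 0 1;0.03 0 0 0 0 0 1;0.03 0 0 0 0 0 1;0.03 0 0 0 0 0 1;0.03 0 0 0 0 0 1;0.03 0 0 0 0 0 1;0.03 0 0 0 0 0 1;0.03 0 0 0 0 0 1;0.03 0 0 0 0 0 1;0 0 0 0 0 0 1"
}}

```text
clock: 13.3
eef_pos: [504.8, 18.5, 48.6]
tcp_rot: [3.141, 0.003, 3.097]
contact_force: [5.6, -0.5, 5.9]
opening: 0.093
```

Call:
{"op": "apply_moves", "data": {
  "series": "0.03 0 0 0 0 0 1;0.03 0 0 0 0 0 1;0.03 0 0 0 0 0 1;0.03 0 0 0 0 0 1;0.03 0 0 0 0 0 1;0.03 0 0 0 0 0 1;0 0 0 0 0 0 1;0 0 0 0 0 0 1;0 0 0 0 0 0 1;0 0 0 0 0 0 1"
}}

```text
clock: 14.13
eef_pos: [504.4, 18.5, 48.7]
tcp_rot: [3.141, 0.006, 3.097]
contact_force: [9.3, -1.1, 0.9]
opening: 0.092
```

```bash
python3 - <<'E'
from h import *
for i in range(3):
    f=r.grab_frame("side"); s=r.sense(); print(s["eef_pos"].round(2),s["contact_force"].round(2),s["opening"])
E
```

```text
[504.41  18.51  48.72] [ 9.23 -1.01 -0.04] 0.08984778934520504
[504.43  18.52  48.73] [ 9.05 -0.65  1.09] 0.0908274699532109
[504.44  18.53  48.75] [ 9.19 -0.93  1.9 ] 0.09359148230742548
```

Middle and right hold a steady 9+ N with the tool almost still. Left yielded 3.3 mm at about 6 N, part of that guide friction from downward press, so left is the weak one. Back to it.

Call:
{"op": "apply_moves", "data": {
  "series": "0 0 0 0 0 0 -0.3;0 0 0 0 0 0 -0.3;0 0 0 0 0 0 -0.3;0 0 0 0 0 0 -0.3;0 0 -2.5 0 0 0 -0.3;0 0 -3 0 0 0 -0.3;0 3 0 0 0 0 -0.3;0 3 0 0 0 0 -0.3;-0.3 3 0 0 0 0 -0.3;0 3 0 0 0 0 -0.3"
}}

```text
clock: 15.12
eef_pos: [509.5, 139.3, 103.1]
tcp_rot: [-3.142, -0.0, 3.096]
contact_force: [1.2, 0.2, -0.0]
opening: 0.651
```

Call:
{"op": "apply_moves", "data": {
  "series": "0 3 0 0 0 0 -0.3;0 2.9 0 0 0 0 -0.3;0 0 0 0 0 0 -0.3;0 0 0 0 0 0 -0.3;0 0 0 0 0 0 -0.3;0 0 1 0 0 0 -0.3;0 0 1 0 0 0 -0.3;0 0 0 0 0 0 -0.3;0 0 0 0 0 0 -0.3;0 0 0 0 0 0 -0.3"
}}

```text
clock: 15.95
eef_pos: [512.2, 196.6, 82.7]
tcp_rot: [-3.141, -0.001, 3.096]
contact_force: [0.6, -0.5, -0.5]
opening: 0.646
```

Call:
{"op": "apply_moves", "data": {
  "series": "0 0.08 1.2 0 0 0 -0.3;0 0 1.2 0 0 0 -0.3;0 0 1 0 0 0 -0.3;0 0 0 0 0 0 -0.3;0 0 0 0 0 0 0.2;0 0 0 0 0 0 0.5;0 0 0 0 0 0 1;0 0 0 0 0 0 1;0 0 0 0 0 0 1;0 0 0 0 0 0 1"
}}

```text
clock: 16.78
eef_pos: [512.7, 198.1, 49.4]
tcp_rot: [3.141, 0.001, 3.097]
contact_force: [-0.7, -0.6, 2.0]
opening: 0.09
```

Call:
{"op": "apply_moves", "data": {
  "series": "0.03 0 0 0 0 0 1;0.03 0 0 0 0 0 1;0.03 0 0 0 0 0 1;0.03 0 0 0 0 0 1;0.03 0 0 0 0 0 1;0.03 0 0 0 0 0 1;0.03 0 0 0 0 0 1;0.03 0 0 0 0 0 1;0.03 0 0 0 0 0 1;0.03 0 0 0 0 0 1"
}}

```text
clock: 17.62
eef_pos: [510.7, 198.4, 49.5]
tcp_rot: [3.141, 0.003, 3.097]
contact_force: [5.7, -1.1, 2.1]
opening: 0.092
```

Call:
{"op": "apply_moves", "data": {
  "series": "0.04 0 0 0 0 0 1;0.04 0 0 0 0 0 1;0.04 0 0 0 0 0 1;0.04 0 0 0 0 0 1;0.04 0 0 0 0 0 1;0.04 0 0 0 0 0 1;0.04 0 0 0 0 0 1;0.04 0 0 0 0 0 1;0 0 0 0 0 0 1;0 0 0 0 0 0 1"
}}

```text
clock: 18.45
eef_pos: [507.6, 198.7, 49.7]
tcp_rot: [3.141, 0.003, 3.097]
contact_force: [5.0, -1.2, 4.1]
opening: 0.09
```

```bash
python3 - <<'E'
from h import *
for i in range(3):
    f=r.grab_frame("side"); s=r.sense(); print(s["eef_pos"].round(2),s["contact_force"].round(2),s["opening"])
cv2.imwrite("pics/c5.png",cv2.resize(f[165:245,240:350],(770,560),interpolation=cv2.INTER_CUBIC))
E
```

```text
[507.63 198.67  49.65] [ 5.31 -0.17  4.43] 0.0922967238144076
[507.62 198.64  49.63] [ 5.75 -0.97  4.27] 0.0902792307329242
[507.64 198.66  49.65] [ 5.21 -0.22  3.91] 0.08996612537552663
```

View pics/c5.png

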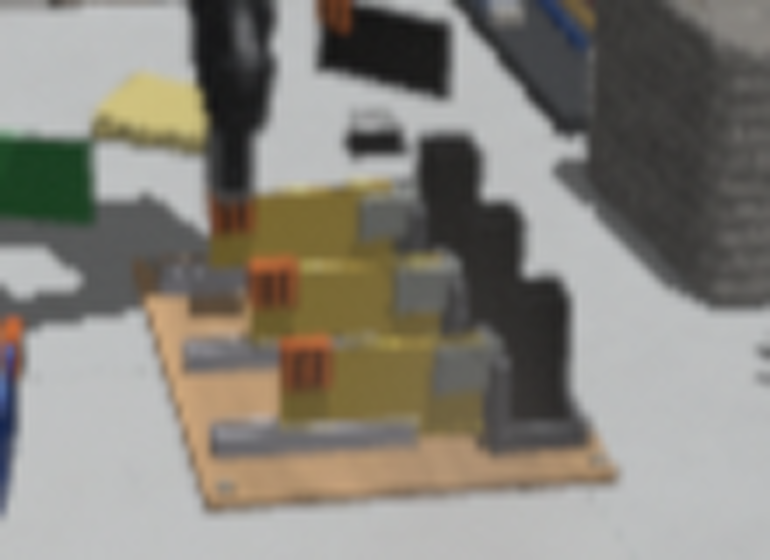

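The far card has moved about 1 px toward the robot relative to its clip, and the clip stays put. The force stays at about 5.5 N while sliding, so the left/far clip is confirmed weak. I'll draw the card out, about 31 mm in total.

Call:
{"op": "apply_moves", "data": {
  "series": "0.2 0 0 0 0 0 1;0.25 0 0 0 0 0 1;0.25 0 0 0 0 0 1;0.25 0 0 0 0 0 1;0.25 0 0 0 0 0 1;0.25 0 0 0 0 0 1;0.25 0 0 0 0 0 1;0.25 0 0 0 0 0 1;0.25 0 0 0 0 0 1;0.1 0 0 0 0 0 1"
}}

```text
clock: 19.43
eef_pos: [484.0, 199.7, 49.7]
tcp_rot: [3.141, 0.002, 3.097]
contact_force: [4.8, -0.7, 7.0]
opening: 0.087
```

Call:
{"op": "apply_moves", "data": {
  "series": "0 0 0 0 0 0 1;0 0 0 0 0 0 1;0 0 0 0 0 0 0.7;0 0 0 0 0 0 0.4;0 0 0 0 0 0 0;0 0 0 0 0 0 -0.3;0 0 0 0 0 0 -0.3;0 0 0 0 0 0 -0.3;0 0 -2 0 0 0 -0.3;0 0 -3 0 0 0 -0.3"
}}

```text
clock: 20.27
eef_pos: [480.9, 198.4, 97.1]
tcp_rot: [-3.139, -0.005, 3.097]
contact_force: [0.4, 0.0, 1.1]
opening: 0.649
```

```bash
python3 - <<'E'
from h import *
f=r.grab_frame("side"); s=r.sense(); print(s["eef_pos"].round(2),s["contact_force"].round(2),s["opening"])
cv2.imwrite("pics/c6.png",cv2.resize(f[165:245,240:350],(770,560),interpolation=cv2.INTER_CUBIC))
E
```

```text
[484.77 199.96 103.67] [1.97 1.25 4.76] 0.6504289640654245
```

View pics/c6.png

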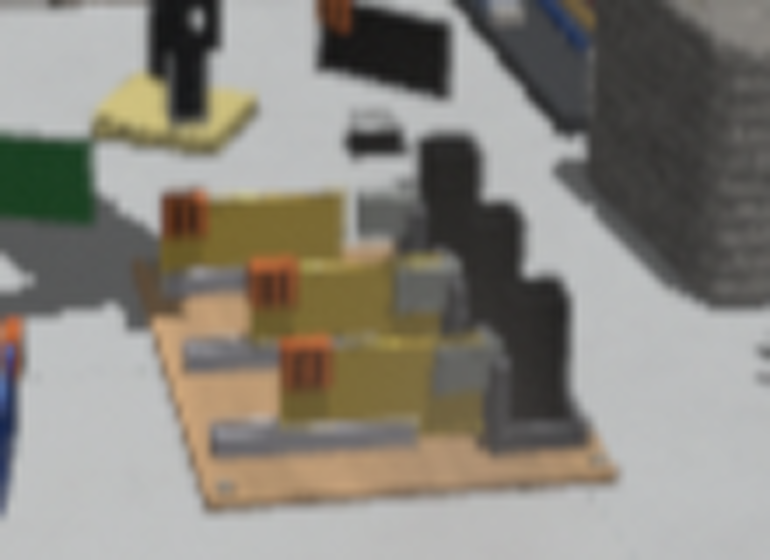

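Drawn out: the card's inner end at crop (343,220) stands clear of the jaws (358), upright in its guide, with the clip still in its pocket. Now over the clip.

Call:
{"op": "apply_moves", "data": {
  "series": "0 0 -2.5 0 0 0 -0.5;0 0 -2.5 0 0 0 -0.5;-3 0 0 0 0 0 -0.5;-3 0 0 0 0 0 -0.5;-3 0 0 0 0 0 -0.5;-3 0 0 0 0 0 -0.5;-1.7 0 0 0 0 0 -0.5;0 0 0 0 0 0 -0.5;0 0 0 0 0 0 -0.5;0 0 0 0 0 0 -0.5"
}}

```text
clock: 21.15
eef_pos: [618.8, 193.0, 148.4]
tcp_rot: [-3.141, -0.002, 3.097]
contact_force: [-0.3, -0.3, -0.7]
opening: 0.75
```

```bash
python3 - <<'E'
from h import *
f=r.grab_frame("side"); s=r.sense(); print(s["eef_pos"].round(2),s["contact_force"].round(2),s["opening"],s["tcp_rot"])
p=s["eef_pos"]; print(proj("side",p),proj("side",[621.9,192.6,82]))
h=cv2.cvtColor(r.grab_frame("top"),cv2.COLOR_BGR2HSV)
cv2.imwrite("pics/c7.png",cv2.resize(f[145:225,255:365],(770,560),interpolation=cv2.INTER_CUBIC))
E
```

```text
[618.69 193.13 148.65] [-0.71  0.17 -0.22] 0.7504858396537709 [-3.14124245e+00 -1.36894754e-03  3.09698692e+00]
[304.40902032 167.00421145] [304.71814638 184.74952718]
```

View pics/c7.png

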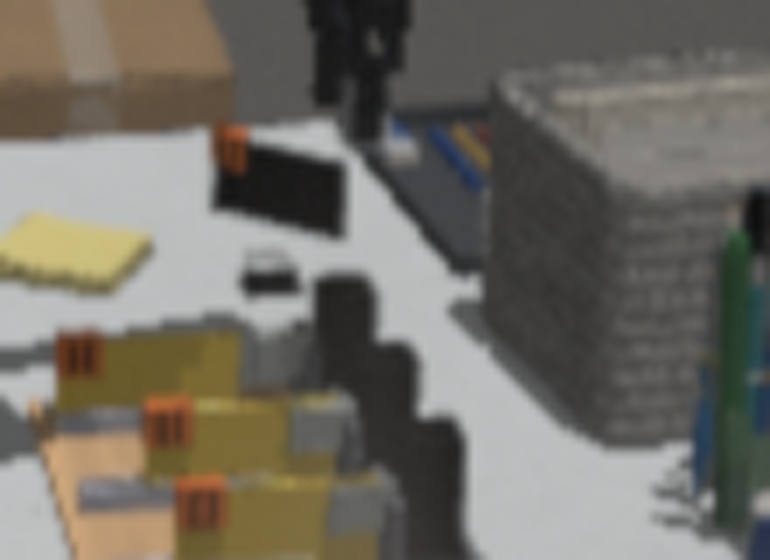

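The fingers (tips at crop (366,135)) are above the far clip's top (345,280), which matches the projection. Descend and grip.

Call:
{"op": "apply_moves", "data": {
  "series": "-0.25 0 2 0 0 0 -0.5;0 0 2.5 0 0 0 -0.5;0 0 2 0 0 0 -0.5;0 0 1 0 0 0 -0.5;0 0 0.6 0 0 0 -0.5;0 0 0 0 0 0 -0.5;0 0 0 0 0 0 -0.2;0 0 0 0 0 0 0;0 0 0 0 0 0 0.3;0 0 0 0 0 0 0.6",
  "squeeze": 60
}}

```text
clock: 22.08
eef_pos: [623.7, 193.3, 69.6]
tcp_rot: [3.141, 0.003, 3.097]
contact_force: [-0.9, -0.7, 4.5]
opening: 0.314
```

Call:
{"op": "apply_moves", "data": {
  "series": "0 0 0 0 0 0 1;0 0 0 0 0 0 1;0 0 0 0 0 0 1;0 0 0 0 0 0 1;0 0 -0.3 0 0 0 1;0 0 -0.5 0 0 0 1;0 0 -1 0 0 0 1;0 0 -1 0 0 0 1;0 0 -1 0 0 0 1;0 0 0 0 0 0 1"
}}

```text
clock: 22.92
eef_pos: [624.0, 193.5, 109.0]
tcp_rot: [3.14, 0.004, 3.097]
contact_force: [-0.6, -0.1, -1.0]
opening: 0.304
```

Call:
{"op": "apply_moves", "data": {
  "series": "0 0 -1.5 0 0 0 1;0 0 -2 0 0 0 1;0 0 -2 0 0 0 1;0 0 -2 0 0 0 1;0 0 -2 0 0 0 1;0 0 -1 0 0 0 1;0 0 0 0 0 0 1;0 0 0 0 0 0 1;0 0 0 0 0 0 1;0 0 0 0 0 0 1"
}}

```text
clock: 23.75
eef_pos: [621.7, 192.8, 209.3]
tcp_rot: [-3.141, -0.002, 3.097]
contact_force: [0.0, 0.7, -1.8]
opening: 0.309
```

```bash
python3 - <<'E'
from h import *
f=r.grab_frame("side"); s=r.sense(); print(s["eef_pos"].round(2),s["contact_force"].round(2),s["opening"],s["tcp_rot"])
cv2.imwrite("pics/c8.png",cv2.resize(f[125:245,235:365],(650,600),interpolation=cv2.INTER_CUBIC))
E
```

```text
[621.77 192.83 209.46] [-1.    1.13 -1.63] 0.3088588623809841 [-3.14082809e+00 -2.22270586e-03  3.09677481e+00]
```

View pics/c8.png

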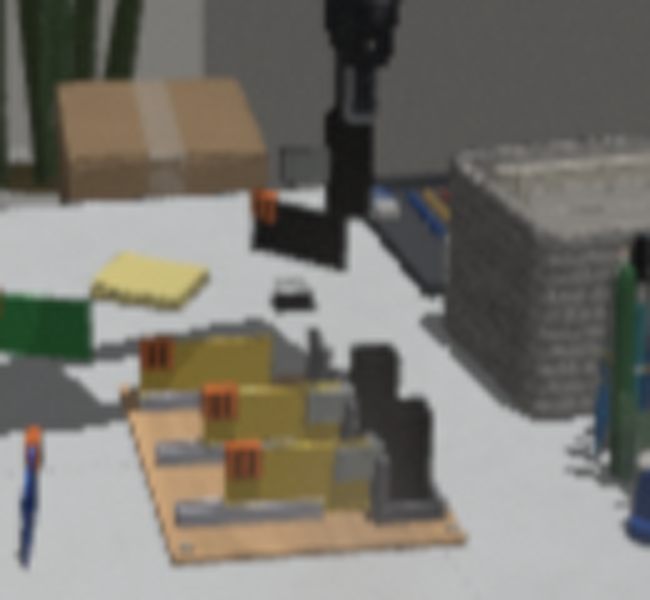

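The clip at crop (350,165) hangs in the fingers, and the cards and the two good clips are in place. Carry to the tray.

Call:
{"op": "apply_moves", "data": {
  "series": "0.3 -1.5 0 0 0 0 1;0.6 -2.7 0 0 0 0 1;0.6 -2.7 0 0 0 0 1;0.6 -2.7 0 0 0 0 1;0.6 -2.7 0 0 0 0 1;0.6 -2.7 0 0 0 0 1;0.6 -2.7 0 0 0 0 1;0.6 -2.7 0 0 0 0 1;0.6 -2.7 0 0 0 0 1;0.6 -2.7 0 0 0 0 1"
}}

```text
clock: 24.63
eef_pos: [552.8, -63.8, 210.4]
tcp_rot: [-3.141, -0.001, 3.097]
contact_force: [0.5, -0.1, -1.8]
opening: 0.309
```

Call:
{"op": "apply_moves", "data": {
  "series": "0.6 -2.7 0 0 0 0 1;0.6 -2.7 0 0 0 0 1;0.6 -2.7 0 0 0 0 1;0.6 -2.7 0 0 0 0 1;0.6 -2.7 0 0 0 0 1;0.6 -2.7 0 0 0 0 1;0.6 -2.7 0 0 0 0 1;0.5 -2.2 0 0 0 0 1;0 -1 0 0 0 0 1;0 0 0 0 0 0 1"
}}

```text
clock: 25.47
eef_pos: [496.3, -282.8, 210.5]
tcp_rot: [-3.141, -0.0, 3.094]
contact_force: [0.5, 0.8, -0.9]
opening: 0.305
```

Call:
{"op": "apply_moves", "data": {
  "series": "0 0 0 0 0 0 1;0 0 0 0 0 0 1;0 0 1 0 0 0 1;0 0 1.5 0 0 0 1;0 0 1.5 0 0 0 1;0 0 1 0 0 0 1;0 0 0 0 0 0 1;0 0 0 0 0 0 1;0 0 0 0 0 0 1;0 0 0 0 0 0 1"
}}

```text
clock: 26.3
eef_pos: [497.8, -281.0, 161.8]
tcp_rot: [-3.141, 0.001, 3.097]
contact_force: [0.7, -0.3, -0.8]
opening: 0.308
```

Call:
{"op": "apply_moves", "data": {
  "series": "0 -0.9 1 0 0 0 1;0 0 1.5 0 0 0 1;0 0 2 0 0 0 1;0 0 2 0 0 0 1;0 0 1.5 0 0 0 1;0 0 0.7 0 0 0 1;0 0 0.3 0 0 0 1;0 0 0 0 0 0 1;0 0 0 0 0 0 1;0 0 0 0 0 0 1"
}}

```text
clock: 27.13
eef_pos: [497.5, -290.3, 71.9]
tcp_rot: [-3.141, 0.002, 3.097]
contact_force: [0.1, -0.2, -1.8]
opening: 0.31
```

Call:
{"op": "apply_moves", "data": {
  "series": "0 0 0.1 0 0 0 1;0 0 0.1 0 0 0 1;0 0 0.1 0 0 0 1;0 0 0.1 0 0 0 1;0 0 0.1 0 0 0 1;0 0 0.05 0 0 0 1;0 0 0 0 0 0 1;0 0 0 0 0 0 1;0 0 0 0 0 0 1;0 0 0 0 0 0 1"
}}

```text
clock: 27.97
eef_pos: [497.0, -289.9, 65.7]
tcp_rot: [-3.141, 0.0, 3.097]
contact_force: [0.3, -0.1, 2.8]
opening: 0.312
```

Call:
{"op": "apply_moves", "data": {
  "series": "0 0 0 0 0 0 0.3;0 0 0 0 0 0 0.2;0 0 0 0 0 0 0.1;0 0 0 0 0 0 0;0 0 0 0 0 0 -0.3;0 0 0 0 0 0 -0.3;0 0 0 0 0 0 -0.3;0 0 -1 0 0 0 -0.3;0 0 -2 0 0 0 -0.3;0 0 -3 0 0 0 -0.3"
}}

```text
clock: 28.8
eef_pos: [495.3, -288.9, 124.6]
tcp_rot: [3.14, -0.004, 3.097]
contact_force: [0.1, -0.2, -0.0]
opening: 0.649
```

Call:
{"op": "apply_moves", "data": {
  "series": "0 0 -3 0 0 0 -0.3;0 0 -3 0 0 0 -0.3;0 0 -3 0 0 0 -0.3;0 0 -1 0 0 0 -0.3;0 0 0 0 0 0 -0.3;0 0 0 0 0 0 -0.3;0 0 0 0 0 0 -0.3;0 0 0 0 0 0 -0.3;0 0 0 0 0 0 -0.3;0 0 0 0 0 0 -0.3"
}}

```text
clock: 29.63
eef_pos: [496.3, -289.5, 224.3]
tcp_rot: [3.141, -0.002, 3.097]
contact_force: [-0.1, -0.6, -0.1]
opening: 0.649
```

```bash
python3 - <<'E'
from h import *
f=r.grab_frame("side"); s=r.sense(); print(s["eef_pos"].round(2),s["contact_force"].round(2),s["opening"],s["clock"])
cv2.imwrite("pics/c9.png",cv2.resize(f[160:320,190:390],(750,600),interpolation=cv2.INTER_CUBIC))
E
```

```text
[ 496.45 -289.6   224.54] [ 0.24 -0.47  0.81] 0.6501066198216628 29.6833
```

View pics/c9.png

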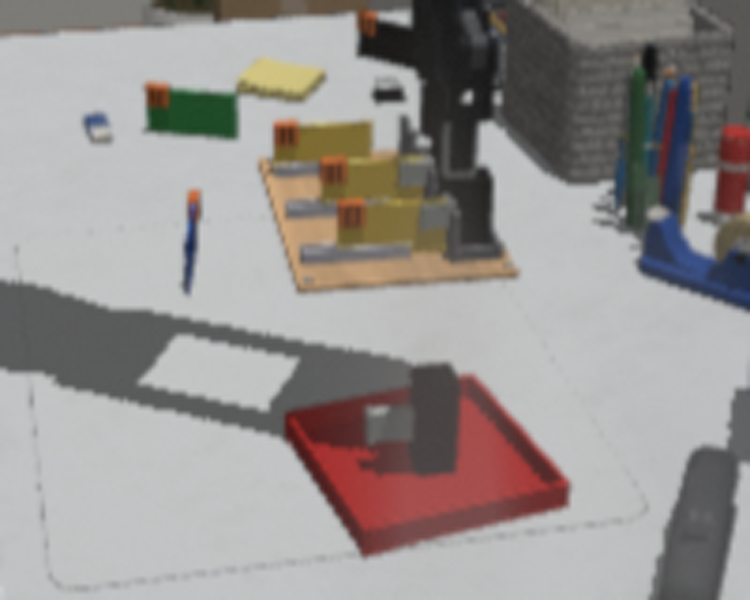

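The clip stands upright in the tray (crop (435,420)). Both good clips still hold their cards, and the third card stands in its guide. Hand in.

```bash
python3 -c "
from rig import r
print(r.sign_off())"
```

```text
the job is handed in; nothing more can be done
None
```

The weak clip was the left one (y = +90 bay). It now stands upright in the red tray, and I handed the job in at about 29.7 s of the 61 s allowed.

- **Finding it:** The middle and right clips held a steady 9 N or more, and the tool moved under 2 mm there. The left card kept sliding at about 5–6 N. That is slightly over the stated 5 N limit; I put the excess down to guide friction, because the gripper was pressing the tab down at the time.
- **Drawing the card:** I pulled the left card about 30 mm. The picture showed its inner end clear of the jaws, with the card upright in its guide and the clip still in its pocket.
- **Setting down:** The clip touched down in the tray at about 3 N, roughly 10 mm from the tray's centre by my measurement.
- **Last checks:** The final side view shows all three cards standing. The middle and right clips are in the rack, though the gripper partly hides them. The eraser, note pad, binder clip and stapler look untouched, but I did not measure them. The gripper is clear of everything.

I could not measure the good clips' jaw force on their cards directly; I rely on the tug readings for that.

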